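Lock the spice rack's tray with its guard rod

TASK

Push the pulled-out lower tray of the spice rack fully home, so that the holes in its sides line up with those in the rack's cheeks, then thread the loose steel rod from the right through all four holes until its wooden grip rests against the right-hand cheek, and let go. Leave the pepper mill and salt shaker beside the rack, and the mug, where they stand.

Things in the scene. Friction and masses are not known exactly. Their poses are not given: they have to be found in the camera images.
- rack: Two-tier spice rack of light wood, fixed, 120 (x) x 190 (y) x 239 (z) mm. Origin: centre of its underside; x to its back, y to its left cheek, z up. Side cheeks 10 mm thick: front edge at x = -60 mm up to z = 143, above that at x = -25 mm. Each has a plain 17 mm hole along y at x = -36, z = 72 mm. Upper tier 136 to 146 mm high from x = -15 mm back, its jars (fixed) reach 252 mm.
- tray (a joint): How far the lower tray is pulled out towards the robot (-x of the rack), m: 0 = home at its stop, front board flush with the cheeks' front edges; most 0.09. About 2 N of friction, stays where left. Its jars (118 mm high) are fixed in it, 15 mm clear of the rod. Its two sides (8 mm thick, 2 mm inside the cheeks, 94 mm high in front) have 17 mm holes that meet the cheeks' holes only at 0.
- tray_front (a point): Middle of the outer face of the tray's front board, which is upright, 166 mm wide (y), from 7 to 44 mm above the worktop; this point is 26 mm above the worktop. Axes as the rack's; moves with the tray.
- hole_right (a point): Centre of the outer mouth of the hole in the right-hand cheek, 72 mm above the worktop; axes as the rack's, so the rod goes in along +y. Higher up, a fixed steel cloth rail (8 mm thick, 191 to 199 mm above the worktop, from 18 mm before to 54 mm behind the rack's origin in x) stands 30 mm out from this cheek, in the way of a gripper held upright here.
- hole_left (a point): Centre of the outer mouth of the hole in the left-hand cheek, 190 mm from hole_right along y.
- rod: Loose steel rod, 12 mm thick, 206 mm long, last 12 mm tapering to 6 mm, set low in a wooden grip 26 (x) x 38 (y) x 20 (z) mm; 70 to 120 g. Origin: on the axis where the steel leaves the grip (the shoulder that stops at the cheek); y along the rod to its tip; grip y = -38 to 0, z = -6 to +14 mm. Starts flat on the worktop right of the rack, origin 6 mm up, z up.
- rod_tip (a point): The tip of the rod, 206 mm from the rod's origin along its y.
- pepper_mill: Dark wooden pepper mill standing close by the rack's left cheek (not the one at the wall far left), 58 mm in diameter, 170 mm tall; origin at the centre of its foot. Bystander.
- salt_shaker: Salt shaker of glass and metal standing close by the rack's left cheek, in front of that mill, 44 mm in diameter, 90 mm tall; origin at the centre of its foot. Bystander.
- mug: Mug behind and to the right of the rack, 81 mm in diameter (113 mm with its handle), 101 mm tall; origin under its middle. Bystander.

How it is judged:
By the outcome, as a careful person would: the job done as asked, in the order asked, and still so for the second after the job is handed in, with the robot touching nothing.
It also fails if it takes over 54 s, if anything falls off the work surface, if the arm or the gripper's body presses on something with over 40 N, if the wrist force passes 120 N, or if a joint passes its speed limit or range.

ROBOT

A 6-joint arm with a two-finger parallel gripper is mounted at the origin on a cart in front of the work surface, level with it; the furniture and walls round the work are solid. World frame = base frame: x ahead of the robot, y to its left, z up, the work surface at z = 0. Lengths are in mm, angles in rad, forces in N, time in s.
With the tool pointing down it reaches from about 350 to 875 mm from the base axis. Payload 4.2 kg.
Tool frame: the origin (TCP) lies midway between the tips of the shut fingers; the grasp point (between the pads) lies 19 mm behind it (arm.tcp_to_grasp is the distance from the TCP to the grasp point, in mm); z points along the fingers, y is the line along which they close (so a half turn about z gives the same grasp; the last joint's range is limited). The gripper opens to 85 mm and grips with 20 to 120 N. Pads are 22 mm wide; open, the fingers measure 114 mm over their backs; the gripper's body (76 mm by 85 mm) begins 54 mm behind the grasp point. The pads swing forward as they close: fully open they stand 13 mm farther back than shut.
Start: joints at [1.567, 0.385, 0.008, 0, -1.194, -0.259], TCP at [162.334, 603.529, 231.312] pointing down, gripper open.
Joint ranges: [-3.14, 3.14], [-1.21, 2.06], [-1.07, 1.41], [-3.16, 2.05], [-2.99, -0.16], [-3.1, 3.1]. Speed limits (rad/s): [2.79, 2.79, 3.14, 3.14, 3.14, 3.14].

INTERFACE

Orientations are given as a unit quaternion [x, y, z, w].
In Python, from bench import arm gives the robot as it stands.
- The arm moves only by the tool arm_command, never from a script. Its argument "rows" is a list of rows, each a list of 2 entries, a list of its own where there are three numbers: the shift along the tool's x, y, z as a fraction of full scale, then the turn, a rotation vector about the tool's x, y, z as a fraction of full scale. In form: [[[x, y, z], [wx, wy, wz]], ...]. A call has 1 to 5 rows; each row is the pose to reach, as a shift and turn from the pose commanded when the call began, along the tool's axes at that moment, turning the shorter way round; what a row does not reach only later rows make up. Full scale, the value 1, is 0.25 m for a shift and 180 degrees for a turn. A row lasts 1/10 s, in which the tool goes at most 50 mm and 8.59 degrees, less where a joint would pass 70% of its speed; a pose out of reach is approached as far as the arm can. A call with a number of a shift or a turn outside -1 to 1 is refused whole. A call with a gripper value outside its range is refused whole. "grip" is the opening, from 0 (shut) to 1 (fully open), set as the call begins (left out, the last holds). The fingers move at their own pace and stop on an object; the grip force is fixed at half the most. Time passes only in rows, so rows that repeat a pose let the fingers close. It gives the time, the measured TCP pose, the force, the opening and the grip force at its end, in the units of the state.
- arm.read_state(): the state, without advancing time (a new reading comes with each control period).
- arm.get_image(name): name is "scene" or "top"; returns (picture, depth): 400x640x3 uint8, blue, green, red; 400x640 float32, mm along the optical axis (not along the pixel's ray), 0 where there is no reading.
- arm.camera_info(name): a dict with "fx", "fy", "cx", "cy" (pixels), "k1" (the pictures are not rectified: a ray, as slopes to the right and down, at radius r is drawn at 1 + k1 r^2 times it, then the intrinsics apply), "extrinsics" (4x4, takes a point from camera to world coordinates). Camera axes: x right, y down, z forward; pixel columns grow to the right and rows downward; lengths in mm; the calibration is good to about 2 mm. A picture is of the moment at which its call begins. camera_info takes no time and is no camera call.
- arm.job_done(): hands the job in; it is judged then, once.
Trained networks look in the newest picture that a camera, given by its name, has taken for a name from the list of things; names that differ only in an ending like _2 or _b are one class to them, and where a whole thing is asked for, a point or a joint stands for the part that bears it (a point fixed in the world has none). Each returns a list of dicts, best first, with "score" (0 to 1); they miss things now and then, are a little off and sometimes report something else, mostly with a low value. They report only what shows in the picture. A call takes as long as a camera call.
- arm.spot_in(camera, query): "position" ([column, row] in pixels, amid what is visible of it).
The state is a dict: "clock": time; "joints": joint angles; "joint_vel": joint speeds; "joint_efforts": joint torques, N m; "position": TCP position; "ee_rot": TCP orientation; "contact_force": force on the tool from outside, world axes, zero at the start; "wrist_torque": the same for the moment, N m; "gripper_width": finger opening in mm; "grasp_force": force on a finger pad.
Only numpy, scipy, OpenCV 4.12 (cv2) and the standard library are available. Lean on these libraries where they do the work, as an engineer would, in place of code of your own. Each camera call takes 0.05 s, during which the arm holds its last target. There are 200 camera calls.

## Working session

There is one attempt and no reset: what is moved stays moved. The work goes in short steps, Python scripts to look and compute and a tool call to move; the robot and the scene stay as the last step left them, time stands still between calls to the robot, and variables do not carry over. Pictures are saved under pics/ and viewed, at most 10 in all, crops included, and the job is handed in when it is done.

Besides the shell and the picture viewer there is one more tool, called after "Request:" by a JSON object that holds its "name" and its "arguments", one argument or row to a line. arm_command: Moves the arm, as the interface text tells. Shift numbers are shares of 0.25 m and turn numbers shares of 180 degrees, none past 1 either way. Its arguments: {"type":"object","properties":{"rows":{"type":"array","items":{"type":"array"}},"grip":{"type":"number"}},"required":["rows"]}

```bash
mkdir -p pics; cat > h.py <<'E'
import numpy as np, cv2
from bench import arm
from scipy.spatial.transform import Rotation as R
def info(n):
    c=arm.camera_info(n); return c,np.array([[c['fx'],0,c['cx']],[0,c['fy'],c['cy']],[0,0,1.]]),np.array(c['extrinsics'])
def rays(n,px):
    c,K,E=info(n)
    p=(np.array(px,float).reshape(-1,2)-[c['cx'],c['cy']])/[c['fx'],c['fy']]
    s=p.copy()
    for _ in range(20): s=p/(1+c['k1']*(s**2).sum(1,keepdims=True))
    return np.c_[s,np.ones(len(s))],E
def atdepth(n,px,d):
    s,E=rays(n,px); return (s*np.array(d).reshape(-1,1))@E[:3,:3].T+E[:3,3]
def atz(n,px,z):
    s,E=rays(n,px); v=s@E[:3,:3].T; o=E[:3,3]
    return o+v*((z-o[2])/v[:,2])[:,None]
def cloud(n,dep):
    v,u=np.mgrid[0:400,0:640]; return atdepth(n,np.c_[u.ravel(),v.ravel()],dep.ravel()).reshape(400,640,3)
def proj(n,P):
    c,K,E=info(n); P=(np.atleast_2d(P)-E[:3,3])@E[:3,:3]; s=P[:,:2]/P[:,2:]
    s=s*(1+c['k1']*(s**2).sum(1,keepdims=True)); return s*[c['fx'],c['fy']]+[c['cx'],c['cy']]
E
python3 - <<'E'
from h import *
np.set_printoptions(precision=1,suppress=True)
for n in('scene','top'):
    im,d=arm.get_image(n); cv2.imwrite(f'pics/{n}0.png',im); np.save(f'{n}0.npy',d)
    print(n,info(n)[2])
    for q in['rack','tray_front','rod','rod_tip','hole_right','hole_left','pepper_mill','salt_shaker','mug']:
        for r in arm.spot_in(n,q)[:2]:
            u,v=r['position']; dd=d[int(v),int(u)]
            print(q,round(r['score'],2),np.array([u,v]),atdepth(n,[u,v],dd)[0] if dd>0 else None)
print(arm.read_state())
E
```

```text
scene [[ -1.   -0.1   0.2 461.5]
 [ -0.2   0.6  -0.7 556.6]
 [  0.   -0.8  -0.6 638.2]
 [  0.    0.    0.    1. ]]
rack 0.62 [324.4 222.5] [589.8 -75.8   4.6]
tray_front 0.86 [351.2 249.9] [508.5  35.7  48.3]
tray_front 0.31 [279.1 155.4] [ 744.2 -216.8   85.1]
rod 0.65 [369.4 154.3] [ 517.1 -381.8   14.9]
rod_tip 0.7 [372.7 154.8] [ 507.3 -385.    12.5]
hole_right 0.63 [323.9 219.5] [592.6 -82.7   7.7]
hole_left 0.57 [327.1 217.8] [583.8 -78.   19.7]
pepper_mill 0.93 [264.6 256.7] [655.7 145.9 114.8]
salt_shaker 0.66 [288.6 280.5] [610.4 153.   66.2]
mug 0.78 [278.2 155.9] [ 746.6 -216.    83.6]
top [[  -0.1   -0.9    0.4  192.6]
 [  -1.     0.1   -0.   -72. ]
 [   0.    -0.4   -0.9 1152.8]
 [   0.     0.     0.     1. ]]
rack 0.72 [262.2 218.4] [608.1  26.4   3.4]
rack 0.16 [357.2 153.1] [ 772.9 -252.    40.2]
tray_front 0.96 [257.6 249.4] [508.8  37.5  44.6]
tray_front 0.62 [215.4 178.6] [661.6 125.  165.2]
rod 0.65 [395.1 227.8] [ 551.9 -334.1   13.9]
rod_tip 0.68 [400.2 226.6] [ 558.6 -351.8    0.4]
hole_right 0.61 [259.7 219.4] [603.8  32.9   8.4]
hole_left 0.65 [264.  215.5] [564.4   9.8 144.1]
hole_left 0.43 [217.5 210.7] [606.6 134.   87.6]
pepper_mill 0.69 [217.2 178.3] [665.3 121.8 158.4]
salt_shaker 0.49 [216.9 210.9] [605.2 135.1  90.2]
mug 0.87 [360.2 152.9] [ 776.1 -261.7   34.3]
{'clock': 1.0, 'joints': array([ 1.6,  0.4,  0. , -0. , -1.2, -0.3]), 'joint_vel': array([ 0., -0.,  0.,  0., -0., -0.]), 'joint_efforts': array([ -0. , -39.2,  18.9,   4.2,  -0. ,  -0. ]), 'position': array([162.3, 603.5, 231.3]), 'ee_rot': array([ 1. , -0.1, -0. , -0. ]), 'contact_force': array([ 0.3,  0.9, -0.4]), 'wrist_torque': array([ 0., -0., -0.]), 'grasp_force': 0.0, 'gripper_width': 85.42986536666521}
```

```bash
python3 - <<'E'
import cv2
a=cv2.imread('pics/scene0.png')[110:310,220:440]; b=cv2.imread('pics/top0.png')[130:270,190:450]
cv2.imwrite('pics/s1.png',cv2.resize(a,(660,600),interpolation=2)); cv2.imwrite('pics/t1.png',cv2.resize(b,(780,420),interpolation=2))
E
```

```text
(no output)
```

View pics/s1.png

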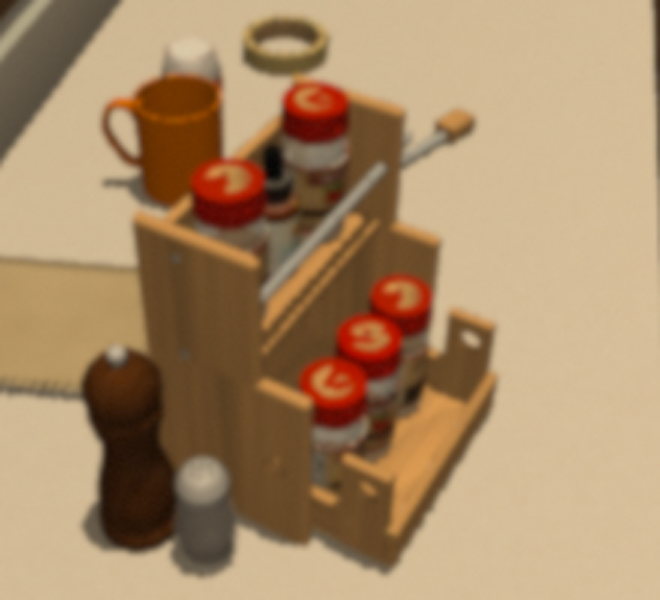

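View pics/t1.png

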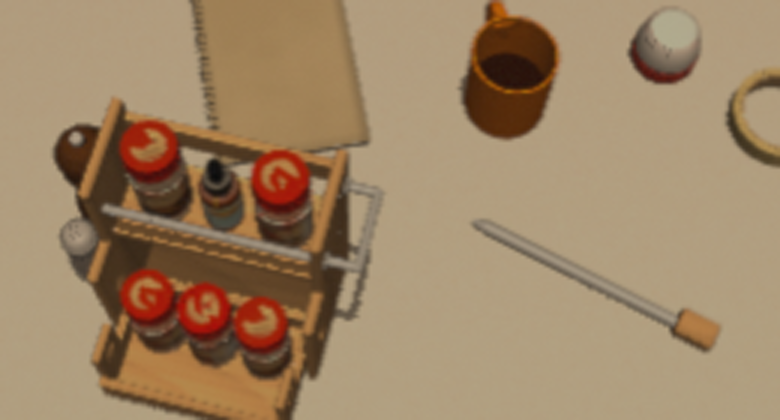

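Scene: the tray is pulled out toward the robot, with a front rail on the upper tier and the rod at the far right. Top view: rod tip at about (349,205), grip end at about (427,243) px, cloth rail right of the rack. Next I fit the rack model to the depth data.

```bash
cat > fit.py <<'E'
from h import *
from scipy.optimize import least_squares
np.set_printoptions(precision=2,suppress=True)
def boxes(q):
    B=[]
    for s in(1,-1):
        for x0,x1,y0,y1,z0,z1 in[(-60,60,85,95,0,143),(-25,60,85,95,143,239),(-60-q,-22-q,75,83,7,94)]:
            B.append((x0,x1,*sorted((s*y0,s*y1)),z0,z1))
    B.append((-60-q,-52-q,-83,83,7,44)); return B
def sdf(P,q):
    out=[]
    for b in boxes(q):
        lo=np.array(b[::2]);hi=np.array(b[1::2]);c=(lo+hi)/2
        d=np.abs(P-c)-(hi-lo)/2
        out.append(np.linalg.norm(np.maximum(d,0),axis=1)+np.minimum(d.max(1),0))
    return np.min(out,0)
def loc(p,P):
    r=R.from_euler('z',p[2]).as_matrix(); return (P-[p[0],p[1],0])@r
def fit(C,start=None):
    m=(C[:,2]>6)&(C[:,2]<245)&(abs(C[:,0]-570)<170)&(abs(C[:,1]-30)<170); P=C[m]
    f=lambda p:np.minimum(abs(sdf(loc(p,P),p[3])),12)
    best=None
    for yw in([-.35,-.2,-.05,.1] if start is None else [start[2]]):
        p0=[600,40,yw,70] if start is None else start
        for sc in(4,1.5):
            s=least_squares(f,p0,loss='cauchy',f_scale=sc,x_scale=[1,1,.01,1],diff_step=1e-4);p0=s.x
        if best is None or s.cost<best.cost:best=s
    return best.x,(f(best.x)<3).sum(),len(P)
E
python3 - <<'E'
from fit import *
Cs={n:cloud(n,np.load(n+'0.npy')) for n in('scene','top')}
for n,C in Cs.items():
    d=np.load(n+'0.npy').ravel(); Q=C.reshape(-1,3)[d>0]; Cs[n]=Q
    m=(abs(Q[:,0]-480)<60)&(abs(Q[:,1]+150)<60)&(abs(Q[:,2])<15); print(n,'floor z',np.median(Q[m,2]),Q[m,2].std())
    print(fit(Q))
print('both',fit(np.vstack(list(Cs.values()))))
for n in Cs:
    im=cv2.imread(f'pics/{n}0.png'); Q=cloud(n,np.load(n+'0.npy'))
    m=(Q[...,2]>3)&(Q[...,2]<30)&(abs(Q[...,0]-580)<130)&(Q[...,1]<-150)&(Q[...,1]>-480)
    k,l,st,ce=cv2.connectedComponentsWithStats(m.astype('uint8'))
    for i in range(1,k):
        if st[i,4]>30:
            P=Q[l==i]; c=P.mean(0); a=np.linalg.svd((P-c)[:,:2],full_matrices=False)[2][0]; t=(P-c)[:,:2]@a
            print(n,st[i],c,a,'ends',c[:2]+a*t.min(),c[:2]+a*t.max(), 'grip z',np.percentile(P[:,2],[50,95]))
E
```

```text
scene floor z 0.3913064500569021 1.1115530021722808
(array([582.9 ,  21.67,  -0.3 ,  59.01]), np.int64(6323), 14229)
top floor z 0.5180958960419275 2.2480627791306693
(array([581.09,  12.95,  -0.32,  38.84]), np.int64(1935), 7646)
both (array([582.54,  21.64,  -0.3 ,  58.95]), np.int64(7023), 21875)
scene [314 128   7   8  32] [ 701.15 -474.93   15.55] [-0.97 -0.24] ends [ 710.28 -472.67] [ 691.07 -477.42] grip z [15.73 25.4 ]
scene [354 147  25  19 172] [ 523.03 -380.24   13.39] [0.57 0.83] ends [ 500.14 -413.65] [ 558.09 -329.05] grip z [12.69 21.11]
top [347 202  84  46 521] [ 557.89 -330.42   12.28] [-0.55 -0.84] ends [ 635.05 -212.  ] [ 498.42 -421.7 ] grip z [11.68 21.24]
```

```bash
cat > ov.py <<'E'
from fit import *
def overlay(n,im,p,rod=None):
    r=R.from_euler('z',p[2]).as_matrix(); S=4; out=cv2.resize(im,None,fx=S,fy=S,interpolation=2)
    W=lambda L:np.asarray(L)@r.T+[p[0],p[1],0]
    def line(a,b,col):
        u=proj(n,np.array([a,b]))*S+S/2-.5; cv2.line(out,*[tuple(int(round(t)) for t in x) for x in u],col,1)
    for b in boxes(p[3]):
        V=np.array([[b[i],b[2+j],b[4+k]] for i in(0,1) for j in(0,1) for k in(0,1)],float); V=W(V)
        for i in range(8):
            for j in range(i):
                if bin(i^j).count('1')==1: line(V[i],V[j],(255,0,0))
    if rod is not None:
        a,b=np.array(rod); line([*a,6],[*b,6],(0,0,255))
    return out
E
python3 - <<'E'
from ov import *
p=[582.5,21.6,-.30,59]
a=overlay('scene',cv2.imread('pics/scene0.png'),p)[520:1120,980:1580]
b=overlay('top',cv2.imread('pics/top0.png'),p)[560:1110,760:1260]
cv2.imwrite('pics/o1.png',a);cv2.imwrite('pics/o2.png',b)
E
```

```text
(no output)
```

View pics/o1.png

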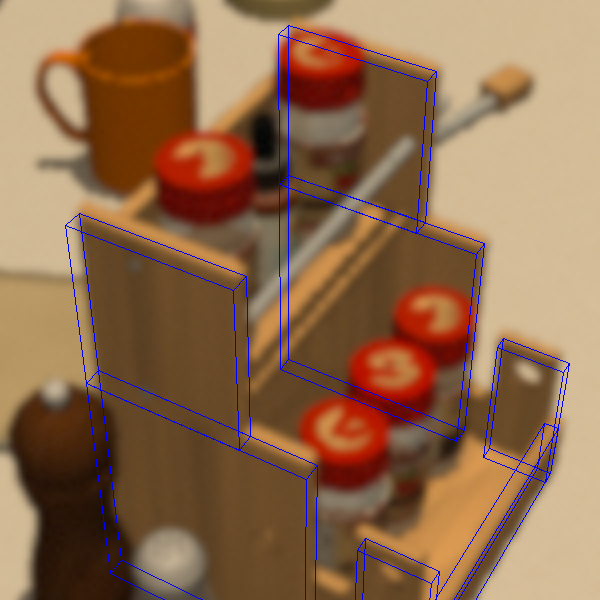

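View pics/o2.png

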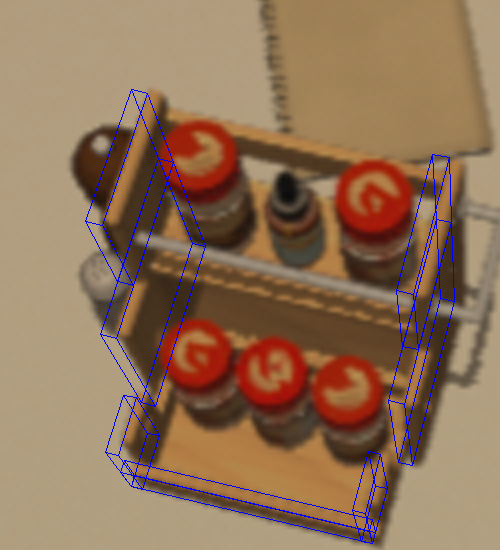

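```bash
cat > edge.py <<'E'
from ov import *
from scipy.optimize import minimize
def edges(q):
    E=[]
    def rect(x0,x1,y0,y1,z):
        for a,b in(((x0,y0),(x1,y0)),((x1,y0),(x1,y1)),((x1,y1),(x0,y1)),((x0,y1),(x0,y0))): E.append(((*a,z),(*b,z)))
    for s in(1,-1):
        rect(-25,60,85*s,95*s,239); rect(-60,-25,85*s,95*s,143)
        for y in(85,95): E.append(((-25,y*s,143),(-25,y*s,239)))
        if q is None: continue
        E.append(((-60-q,75*s,94),(-60-q,83*s,94)))
        for y in(75,83): E.append(((-60-q,y*s,94),(-30-q,y*s,94)))
    if q is not None:
        E.append(((-60-q,-83,44),(-60-q,83,44))); E.append(((-60-q,-83,7),(-60-q,83,7)))
        for y in(-83,83):E.append(((-60-q,y,7),(-60-q,y,44)))
    E.append(((-60,95,5),(-60,95,143)))
    return np.array(E,float)
def grads(im,s):
    g=cv2.GaussianBlur(im,(0,0),s).astype(np.float32); return [cv2.Sobel(g,cv2.CV_32F,1,0),cv2.Sobel(g,cv2.CV_32F,0,1)]
def score(p,n,G):
    r=R.from_euler('z',p[2]*.01).as_matrix(); E=edges(p[3] if len(p)>3 else None)@r.T+[p[0],p[1],0]
    t=np.linspace(0.03,.97,25)[:,None]; tot=0
    ab=proj(n,E.reshape(-1,3)).reshape(-1,2,2)
    d=ab[:,1]-ab[:,0]; L=np.linalg.norm(d,axis=1); nn=np.c_[-d[:,1],d[:,0]]/L[:,None]
    pts=(ab[:,0,None]+d[:,None]*t[None]).astype(np.float32)
    gx=cv2.remap(G[0],pts[...,0],pts[...,1],1);gy=cv2.remap(G[1],pts[...,0],pts[...,1],1)
    pr=np.abs(gx*nn[:,None,:1]+gy*nn[:,None,1:]).max(-1) if gx.ndim==3 and gx.shape[-1]==3 else np.abs(gx*nn[:,:1]+gy*nn[:,1:])
    return -(np.sqrt(pr).mean(1)*L).sum()/100
def prep(n,im,s):
    return grads(cv2.cvtColor(im,cv2.COLOR_BGR2GRAY),s)
def efit(ims,p0):
    p=np.array(p0,float)
    for s in(2.5,1.5,.8):
        Gs={n:prep(n,im,s) for n,im in ims.items()}
        f=lambda q:sum(score(q,n,G) for n,G in Gs.items())
        best=None
        for k in range(8):
            x0=p+(0 if k==0 else np.random.default_rng(k).normal(0,2.5*s,len(p)))
            m=minimize(f,x0,method='Nelder-Mead',options=dict(xatol=.05,fatol=.01,maxiter=400,initial_simplex=np.vstack([x0]+[x0+4*e for e in np.eye(len(p))])))
            if best is None or m.fun<best.fun:best=m
        p=best.x
    return p,best.fun
E
python3 - <<'E'
from edge import *
ims={n:cv2.imread(f'pics/{n}0.png') for n in('scene','top')}
p0=[582.5,15,-29,59]
for n in ims: print(n,efit({n:ims[n]},p0))
p,_=efit(ims,p0);print(p,_)
p[2]*=.01
a=overlay('scene',ims['scene'],p)[520:1120,980:1380]
b=overlay('top',ims['top'],p)[560:1110,860:1260]
b=cv2.copyMakeBorder(b,0,50,0,0,0)
cv2.imwrite('pics/o3.png',np.hstack([a,b]))
E
```

```text
scene (array([578.81,  14.93, -30.42,  56.83]), np.float64(-70.00264939132384))Traceback (most recent call last):
  File "<stdin>", line 4, in <module>
  File "edge.py", line 39, in efit
    m=minimize(f,x0,method='Nelder-Mead',options=dict(xatol=.05,fatol=.01,maxiter=400,initial_simplex=np.vstack([x0]+[x0+4*e for e in np.eye(len(p))])))
    res = _minimize_neldermead(fun, x0, args, callback, bounds=bounds,
                               **options)
    fxr = func(xr)
    fx = function(np.copy(x), *(wrapper_args + args))
  File "edge.py", line 35, in <lambda>
    f=lambda q:sum(score(q,n,G) for n,G in Gs.items())
               ~~~^^^^^^^^^^^^^^^^^^^^^^^^^^^^^^^^^^^^
  File "edge.py", line 35, in <genexpr>
    f=lambda q:sum(score(q,n,G) for n,G in Gs.items())
                   ~~~~~^^^^^^^
  File "edge.py", line 23, in score
    ab=proj(n,E.reshape(-1,3)).reshape(-1,2,2)
       ~~~~^^^^^^^^^^^^^^^^^^^
  File "h.py", line 20, in proj
    c,K,E=info(n); P=(np.atleast_2d(P)-E[:3,3])@E[:3,:3]; s=P[:,:2]/P[:,2:]
          ~~~~^^^
  File "h.py", line 5, in info
    c=arm.camera_info(n); return c,np.array([[c['fx'],0,c['cx']],[0,c['fy'],c['cy']],[0,0,1.]]),np.array(c['extrinsics'])
ValueError: time passes only in moves, steps and waits
```

```bash
sed -i 's/^def info/import functools\n@functools.lru_cache\ndef info/' h.py
python3 - <<'E'
from edge import *
ims={n:cv2.imread(f'pics/{n}0.png') for n in('scene','top')}
p0=[582.5,15,-29,59]
for n in ims: print(n,efit({n:ims[n]},p0))
p,_=efit(ims,p0);print(p,_)
p[2]*=.01
a=overlay('scene',ims['scene'],p)[520:1120,980:1380]
b=overlay('top',ims['top'],p)[560:1110,860:1260]
b=cv2.copyMakeBorder(b,0,50,0,0,0)
cv2.imwrite('pics/o3.png',np.hstack([a,b]))
print(arm.read_state()['clock'])
E
```

```text
scene (array([578.81,  14.93, -30.42,  56.83]), np.float64(-70.00264939132384))
top (array([580.92,  13.38, -31.15,  59.8 ]), np.float64(-55.11844817151181))
[579.81  14.08 -30.71  58.31] -124.75285920507096
1.0
```

View pics/o3.png

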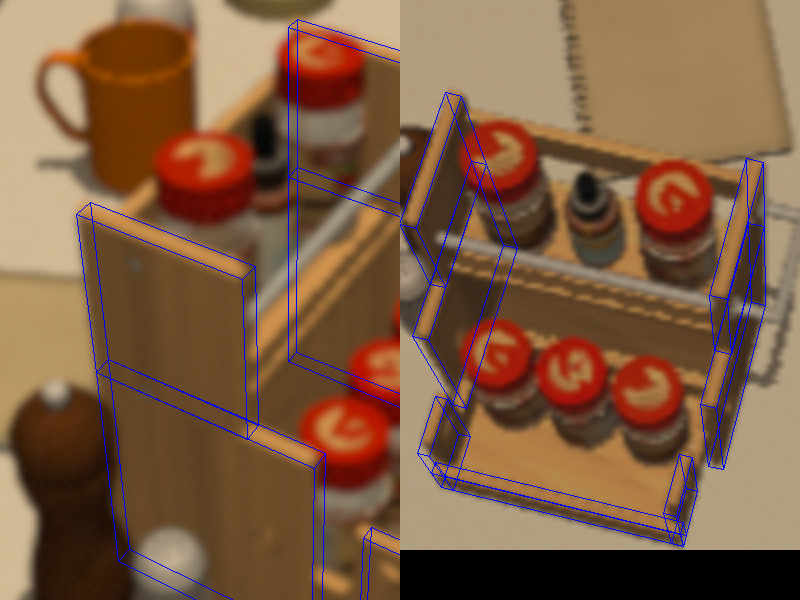

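The edge fit agrees to about 2 mm between the two cameras: rack at (579.8, 14.1), yaw -0.307, tray out about 58 mm. The left overlay lies on the cheek edges. Now I refine the rod and set up a move calculator.

```bash
cat > mv.py <<'E'
from h import *
np.set_printoptions(precision=3,suppress=True)
P0=np.array([579.8,14.1,0]);YAW=-.307
def axes(yaw): return R.from_euler('z',yaw).as_matrix()
def pushR(deg,yaw=YAW):
    A=axes(yaw);x,y,k=A.T;t=np.radians(deg)
    return np.c_[np.cos(t)*x+np.sin(t)*k,-y,np.sin(t)*x-np.cos(t)*k]
def gripR(deg,yaw):
    A=axes(yaw);x,y,k=A.T;t=np.radians(deg)
    return np.c_[-np.cos(t)*y-np.sin(t)*k,-x,np.sin(t)*y-np.cos(t)*k]
def rackpt(l): return P0+axes(YAW)@np.array(l,float)
def to(pos,Rt):
    s=arm.read_state();Rc=R.from_quat(s['ee_rot']).as_matrix()
    sh=Rc.T@(np.array(pos)-s['position'])/250; tr=R.from_matrix(Rc.T@Rt).as_rotvec()/np.pi
    print('shift',sh,'turn',tr,'| dist mm',np.linalg.norm(sh)*250,'deg',np.linalg.norm(tr)*180)
def st():
    s=arm.read_state();print(s['clock'],s['position'],s['joints'],s['contact_force'],s['gripper_width'],s['grasp_force'])
E
python3 - <<'E'
from mv import *
st()
p=rackpt([-172,0,0]);p[2]=120;print(p);to(p,pushR(15))
d=np.load('top0.npy');Q=cloud('top',d)
m=(Q[...,1]<-180)&(Q[...,1]>-450)&(abs(Q[...,0]-565)<100)&(Q[...,2]<35)&(d>0)
im=cv2.imread('pics/top0.png');g=cv2.cvtColor(im,cv2.COLOR_BGR2HSV)
a=(Q[...,2]>4)&m
ps=np.argwhere(a)[:,::-1];W=atz('top',ps,9.);
ax=np.array([.546,.838]);c=W.mean(0)[:2]
for _ in range(3):
    t=(W[:,:2]-c)@ax; w=(W[:,:2]-c)@np.array([ax[1],-ax[0]])
    for lo in range(int(t.min())//20*20,int(t.max())+20,20):
        k=(t>=lo)&(t<lo+20)
        if _==0 and k.any():print(lo,k.sum(),w[k].mean(),np.ptp(w[k]),np.percentile(Q[ps[k][:,1],ps[k][:,0],2],90))
    k=(t>-60)&(t<t.max()-12); co=np.polyfit(t[k],w[k],1); n=np.array([ax[1],-ax[0]]); c=c+n*co[1]; ax=ax+n*co[0]; ax/=np.linalg.norm(ax)
t=(W[:,:2]-c)@ax
print('axis',ax,'yaw',np.arctan2(-ax[0],ax[1]),'ends',c+ax*t.min(),c+ax*t.max(),np.ptp(t))
hs=g[ps[:,1],ps[:,0],1]; k=hs>95; print('grip by colour',k.sum(),t[k].min()-t.min(),t[k].max()-t.min())
E
```

```text
1.0 [162.323 603.541 231.349] [ 1.567  0.385  0.008 -0.    -1.194 -0.259] [ 0.332  0.922 -0.416] 85.42986536666521 0.0
[415.842  66.078 120.   ]
shift [1.538 1.813 0.445] turn [-0.002  0.083  0.014] | dist mm 604.595848689734 deg 15.213597744411928
-160 1 -2.1225616924518254 0.0 4.682480346172724
-140 7 4.784043185975018 55.6026073567238 5.434535043561801
-120 61 5.33367622357348 108.44104335181758 21.242239971603794
-100 91 12.98884264892063 123.82690813692597 22.33611834829412
-80 70 16.064097842449335 171.88509978984166 18.751683385786873
-60 63 14.594102321408824 209.02756037474873 13.158302578658372
-40 56 13.094390966452115 212.1686140126725 13.727727853033343
-20 55 12.685634485286801 205.94725720768128 13.924805486949936
0 75 -4.994285860456839 241.9476563682574 12.164192847274492
20 70 -6.167992453593484 218.68578074942633 13.124851365160088
40 75 -17.69001017680003 244.6419792008433 13.519432488887704
60 68 -25.08884476240014 219.9158289152798 13.10704889194069
80 63 -14.913402337981982 176.44387643613155 12.698834442338375
100 50 -2.6223953680800367 139.6693475943837 13.241003223381336
120 21 -4.933459978900875 87.2751986766448 12.436006047047385
140 5 -1.7445363554396116 46.654476457618735 6.146367904848785
160 2 4.2484090444443545 16.101825550019363 6.006237822461912
axis [0.265 0.964] yaw -0.2684817617029252 ends [ 524.127 -460.635] [ 603.286 -172.911] 298.4144060950472
grip by colour 139 32.8700719592085 73.90780968698155
```

Request:
{"name": "arm_command", "arguments": {
  "rows": [
    [[0.154, 0.181, 0.0], [0, 0, 0]],
    [[0.308, 0.363, 0.0], [0, 0, 0]],
    [[0.461, 0.544, 0.0], [0, 0, 0]],
    [[0.615, 0.725, 0.0], [0, 0, 0]],
    [[0.77, 0.907, 0.0], [0, 0, 0]]
  ],
  "grip": 0
}}

```text
clock: 1.5
position: [269.5, 375.5, 231.5]
ee_rot: [0.991, -0.131, 0.0, -0.0]
contact_force: [1.1, 0.4, -0.4]
gripper_width: 11.9
grasp_force: 0.0
```

```bash
python3 - <<'E'
from mv import *
st()
p=rackpt([-172,0,0]);p[2]=120;to(p,pushR(15))
d=np.load('top0.npy');Q=cloud('top',d)
m=((Q[...,2]>3)&(Q[...,2]<30)&(abs(Q[...,0]-580)<130)&(Q[...,1]<-150)&(Q[...,1]>-480)).astype('uint8')
k,l,s_,_=cv2.connectedComponentsWithStats(m);i=1+s_[1:,4].argmax()
im=cv2.imread('pics/top0.png');sat=cv2.cvtColor(im,cv2.COLOR_BGR2HSV)[...,1]
ps=np.argwhere(l==i)[:,::-1]
W=atz('top',ps,8.)[:,:2];S=sat[ps[:,1],ps[:,0]]
ax=np.array([.55,.84]);ax/=np.linalg.norm(ax);c=W.mean(0)
for _ in range(4):
    n=np.array([ax[1],-ax[0]]);t=(W-c)@ax;w=(W-c)@n
    k=(t>t.min()+60)&(t<t.max()-10)&(abs(w)<9); co=np.polyfit(t[k],w[k],1); c=c+n*co[1]; ax=ax+n*co[0]; ax/=np.linalg.norm(ax)
t=(W-c)@ax;n=np.array([ax[1],-ax[0]]);w=(W-c)@n
for lo in np.arange(t.min(),t.max(),12):
    k=(t>=lo)&(t<lo+12);print(int(lo-t.min()),k.sum(),'w %.1f [%.1f %.1f] sat %d'%(w[k].mean(),w[k].min(),w[k].max(),S[k].mean()))
print('axis',ax,'yaw',np.arctan2(-ax[0],ax[1]),'ends',c+ax*t.min(),c+ax*t.max(),np.ptp(t))
E
```

```text
1.5 [269.524 375.534 231.515] [ 1.301  0.104 -0.372  0.    -1.094  0.007] [ 1.091  0.356 -0.367] 11.881682704829487 0.0
shift [0.886 1.044 0.446] turn [-0.002  0.083  0.014] | dist mm 360.0098008522574 deg 15.205800444721515
0 34 w 3.4 [-11.5 17.1] sat 120
12 49 w 3.3 [-11.7 19.7] sat 144
24 48 w 2.7 [-11.8 19.6] sat 145
36 34 w 2.0 [-11.8 16.9] sat 118
48 20 w 0.4 [-5.5 6.3] sat 56
60 25 w 1.4 [-9.5 12.8] sat 59
72 19 w -0.3 [-8.3 6.1] sat 57
84 21 w -0.4 [-8.5 6.0] sat 57
96 19 w -0.3 [-6.0 5.9] sat 57
108 19 w 0.7 [-6.1 8.4] sat 57
120 22 w -0.2 [-8.8 8.3] sat 58
132 25 w 1.8 [-6.3 14.9] sat 59
144 25 w 1.2 [-7.7 13.5] sat 60
156 24 w -0.5 [-11.8 10.7] sat 59
168 20 w -1.2 [-9.2 5.3] sat 58
180 23 w -0.6 [-12.0 11.9] sat 60
192 22 w 0.5 [-6.8 7.8] sat 58
204 22 w 0.3 [-8.3 7.8] sat 58
216 19 w -0.4 [-9.6 6.3] sat 58
228 20 w 0.4 [-5.8 8.9] sat 58
240 11 w 0.4 [-5.9 7.5] sat 61
axis [0.546 0.838] yaw -0.5772123364035082 ends [ 499.249 -421.616] [ 635.287 -212.71 ] 249.29518327810405
```

Request:
{"name": "arm_command", "arguments": {
  "rows": [
    [[0.125, 0.148, 0.0], [0, 0.02, 0.003]],
    [[0.25, 0.295, 0.0], [0, 0.04, 0.006]],
    [[0.375, 0.44, 0.05], [0, 0.06, 0.01]],
    [[0.5, 0.59, 0.1], [0, 0.083, 0.014]],
    [[0.62, 0.73, 0.15], [0, 0.083, 0.014]]
  ]
}}

```text
clock: 2.0
position: [370.3, 158.5, 193.1]
ee_rot: [0.98, -0.15, 0.129, 0.017]
contact_force: [1.3, 0.2, 0.2]
gripper_width: 0.4
grasp_force: 0.0
```

```bash
python3 - <<'E'
from mv import *
st()
p=rackpt([-172,0,0]);p[2]=21;to(p,pushR(15))
E
```

```text
2.0 [370.331 158.452 193.065] [ 0.992 -0.064 -0.806  0.359 -0.784  0.025] [1.263 0.2   0.154] 0.35475935950416265 0.0
shift [0.096 0.302 0.737] turn [-0.002 -0.     0.001] | dist mm 200.52540852445648 deg 0.35978512542589003
```

Request:
{"name": "arm_command", "arguments": {
  "rows": [
    [[0.02, 0.06, 0.147], [0, 0, 0]],
    [[0.04, 0.12, 0.295], [0, 0, 0]],
    [[0.058, 0.18, 0.44], [0, 0, 0]],
    [[0.077, 0.24, 0.59], [0, 0, 0]],
    [[0.096, 0.302, 0.737], [0, 0, 0]]
  ]
}}

```text
clock: 2.5
position: [432.9, 74.4, 47.2]
ee_rot: [0.982, -0.152, 0.11, 0.019]
contact_force: [0.3, 0.1, 0.3]
gripper_width: 0.0
grasp_force: 0.0
```

```bash
python3 - <<'E'
from mv import *
st()
for x in(-128,-85,-70):
    p=rackpt([x,0,0]);p[2]=21;to(p,pushR(15))
E
```

```text
2.5 [432.92   74.436  47.158] [ 0.489  0.238 -1.067  0.974 -0.195 -0.177] [0.326 0.133 0.292] 0.013503050208656586 0.0
shift [0.095 0.052 0.129] turn [0.001 0.012 0.   ] | dist mm 42.087729056458265 deg 2.196033404411373
shift [0.262 0.052 0.167] turn [0.001 0.012 0.   ] | dist mm 78.87664699405687 deg 2.196033404411373
shift [0.321 0.052 0.18 ] turn [0.001 0.012 0.   ] | dist mm 92.97259180051283 deg 2.196033404411373
```

Request:
{"name": "arm_command", "arguments": {
  "rows": [
    [[0.03, 0.03, 0.06], [0, 0, 0]],
    [[0.05, 0.05, 0.11], [0, 0, 0]],
    [[0.06, 0.05, 0.12], [0, 0, 0]],
    [[0.06, 0.05, 0.12], [0, 0, 0]]
  ]
}}

```text
clock: 2.9
position: [448.2, 57.2, 33.3]
ee_rot: [0.982, -0.154, 0.105, 0.025]
contact_force: [0.0, -0.7, -0.1]
gripper_width: -0.0
grasp_force: 0.0
```

```bash
python3 - <<'E'
from mv import *
st()
for x in(-128,-85,-70):
    p=rackpt([x,0,0]);p[2]=21;to(p,pushR(13))
E
```

```text
2.9 [448.208  57.232  33.278] [ 0.365  0.281 -1.068  1.167 -0.161 -0.255] [ 0.019 -0.694 -0.053] -0.03572841514519675 0.0
shift [0.03  0.004 0.057] turn [ 0.006  0.004 -0.   ] | dist mm 16.194532520147447 deg 1.2515540210128482
shift [0.199 0.003 0.094] turn [ 0.006  0.004 -0.   ] | dist mm 54.88206382058192 deg 1.2515540210128482
shift [0.257 0.003 0.106] turn [ 0.006  0.004 -0.   ] | dist mm 69.57920543420548 deg 1.2515540210128482
```

Request:
{"name": "arm_command", "arguments": {
  "rows": [
    [[0.05, 0.003, 0.06], [0, 0, 0]],
    [[0.1, 0.003, 0.07], [0, 0, 0]],
    [[0.13, 0.003, 0.08], [0, 0, 0]],
    [[0.16, 0.003, 0.085], [0, 0, 0]],
    [[0.18, 0.003, 0.09], [0, 0, 0]]
  ]
}}

```text
clock: 3.4
position: [494.8, 42.3, 22.4]
ee_rot: [0.982, -0.153, 0.104, 0.025]
contact_force: [-0.9, 1.7, 1.4]
gripper_width: 0.1
grasp_force: 1.0
```

```bash
python3 - <<'E'
from mv import *
st()
for x in(-85,-70):
    p=rackpt([x,0,0]);p[2]=21;to(p,pushR(13))
E
```

```text
3.4 [494.848  42.349  22.363] [ 0.326  0.358 -0.973  1.072 -0.16  -0.119] [-0.901  1.693  1.391] 0.06923281316296633 1.0382179403677583
shift [0.016 0.005 0.009] turn [0.006 0.004 0.   ] | dist mm 4.882200821453288 deg 1.2790724557717372
shift [0.075 0.005 0.022] turn [0.006 0.004 0.   ] | dist mm 19.604733744343594 deg 1.2790724557717372
```

Request:
{"name": "arm_command", "arguments": {
  "rows": [
    [[0.015, 0.0, 0.005], [0, 0, 0]],
    [[0.03, 0.0, 0.01], [0, 0, 0]],
    [[0.045, 0.0, 0.013], [0, 0, 0]],
    [[0.056, 0.0, 0.016], [0, 0, 0]],
    [[0.066, 0.0, 0.018], [0, 0, 0]]
  ]
}}

```text
clock: 3.9
position: [510.8, 36.6, 21.2]
ee_rot: [0.982, -0.153, 0.104, 0.026]
contact_force: [-1.1, 1.3, 1.2]
gripper_width: -0.0
grasp_force: 0.9
```

```bash
python3 - <<'E'
from mv import *
st(); s=arm.read_state(); print(axes(YAW).T@(s['position']-P0))
E
```

```text
3.9 [510.782  36.556  21.2  ] [ 0.35   0.383 -0.916  0.911 -0.184  0.02 ] [-1.085  1.26   1.175] -0.027179626836616178 0.8944408013485372
[-72.578   0.548  21.2  ]
```

Request:
{"name": "arm_command", "arguments": {
  "rows": [
    [[0.008, 0.0, 0.002], [0, 0, 0]],
    [[0.014, 0.0, 0.004], [0, 0, 0]],
    [[0.02, 0.0, 0.005], [0, 0, 0]],
    [[0.024, 0.0, 0.006], [0, 0, 0]]
  ]
}}

```text
clock: 4.3
position: [516.3, 34.7, 20.8]
ee_rot: [0.982, -0.153, 0.103, 0.026]
contact_force: [-8.5, 4.6, 7.2]
gripper_width: 0.1
grasp_force: 4.4
```

```bash
python3 - <<'E'
from mv import *
st(); s=arm.read_state(); print(axes(YAW).T@(s['position']-P0))
E
```

```text
4.3 [516.314  34.687  20.81 ] [ 0.357  0.392 -0.895  0.856 -0.193  0.069] [-8.533  4.559  7.181] 0.0873658893529465 4.350143987685442
[-66.739   0.439  20.81 ]
```

Request:
{"name": "arm_command", "arguments": {
  "rows": [
    [[0.004, 0.0, 0.001], [0, 0, 0]],
    [[0.006, 0.0, 0.002], [0, 0, 0]],
    [[0.006, 0.0, 0.002], [0, 0, 0]]
  ]
}}

```text
clock: 4.6
position: [516.4, 34.5, 20.6]
ee_rot: [0.983, -0.153, 0.103, 0.025]
contact_force: [-11.4, 6.6, 9.0]
gripper_width: -0.1
grasp_force: 6.3
```

Request:
{"name": "arm_command", "arguments": {
  "rows": [
    [[-0.1, 0, 0], [0, 0, 0]],
    [[-0.2, 0, -0.05], [0, 0, 0]],
    [[-0.25, 0, -0.25], [0, 0, 0]],
    [[-0.25, 0.1, -0.45], [0, 0, 0]],
    [[-0.25, 0.25, -0.6], [0, 0, 0]]
  ]
}}

```text
clock: 5.1
position: [450.9, 25.0, 100.7]
ee_rot: [0.981, -0.155, 0.11, 0.033]
contact_force: [2.2, -2.3, 1.3]
gripper_width: 0.2
grasp_force: 0.0
```

```bash
cat >> mv.py <<'E'
RY=-.577; RO=np.array([521.4,-387.6,6.])
def grasp(back=0,deg=40,y=-14,z=4):
    Rt=gripR(deg,RY); return RO+axes(RY)@np.array([0,y,z])-back*Rt[:,2],Rt
E
python3 - <<'E'
from mv import *
st()
p,Rt=grasp(100);print(p,grasp()[0]);to(p,Rt)
E
```

```text
5.1 [450.939  24.968 100.742] [ 0.512  0.162 -0.875  0.454 -0.439  0.342] [ 2.197 -2.289  1.278] 0.17182446240387675 0.0
[ 478.698 -453.206   86.604] [ 513.763 -399.333   10.   ]
shift [0.658 1.781 0.266] turn [ 0.146 -0.214  0.582] | dist mm 479.1869905934395 deg 114.67660389050029
```

Request:
{"name": "arm_command", "arguments": {
  "rows": [
    [[0.0, 0.18, -0.1], [0.011, -0.016, 0.044]],
    [[0.05, 0.36, -0.2], [0.022, -0.032, 0.088]],
    [[0.1, 0.55, -0.2], [0.033, -0.048, 0.13]],
    [[0.15, 0.74, -0.2], [0.044, -0.064, 0.174]],
    [[0.2, 0.92, -0.2], [0.055, -0.08, 0.218]]
  ],
  "grip": 1
}}

```text
clock: 5.6
position: [416.4, -203.9, 169.3]
ee_rot: [0.879, -0.465, 0.01, -0.109]
contact_force: [2.0, 0.5, 0.1]
gripper_width: 72.5
grasp_force: 0.0
```

```bash
python3 - <<'E'
from mv import *
st()
p,Rt=grasp(100);to(p,Rt)
E
```

```text
5.6 [ 416.426 -203.949  169.326] [-0.253  0.172 -0.385 -0.255 -0.957  0.992] [1.963 0.524 0.098] 72.4619008777712 0.0
shift [0.986 0.406 0.171] turn [ 0.089 -0.134  0.366] | dist mm 269.9066669925169 deg 72.056811467163
```

Request:
{"name": "arm_command", "arguments": {
  "rows": [
    [[0.1, 0.04, 0.0], [0.011, -0.016, 0.044]],
    [[0.25, 0.1, 0.0], [0.022, -0.032, 0.088]],
    [[0.4, 0.16, 0.02], [0.033, -0.048, 0.13]],
    [[0.55, 0.22, 0.05], [0.044, -0.064, 0.174]],
    [[0.65, 0.27, 0.07], [0.054, -0.08, 0.22]]
  ]
}}

```text
clock: 6.1
position: [455.8, -371.7, 122.2]
ee_rot: [-0.653, 0.714, 0.097, 0.232]
contact_force: [-0.6, -0.4, 0.9]
gripper_width: 85.3
grasp_force: 0.0
```

```bash
python3 - <<'E'
from mv import *
st()
p,Rt=grasp(100);to(p,Rt)
E
```

```text
6.1 [ 455.793 -371.659  122.249] [-0.687  0.533  0.052 -0.516 -1.27   0.799] [-0.638 -0.435  0.917] 85.3395572703506 0.0
shift [ 0.351 -0.108 -0.001] turn [ 0.036 -0.055  0.147] | dist mm 91.89676563570369 deg 29.031491065427172
```

Request:
{"name": "arm_command", "arguments": {
  "rows": [
    [[0.1, -0.03, 0.0], [0.009, -0.013, 0.037]],
    [[0.2, -0.06, 0.0], [0.018, -0.027, 0.074]],
    [[0.3, -0.09, 0.0], [0.027, -0.041, 0.11]],
    [[0.351, -0.108, 0], [0.036, -0.055, 0.147]],
    [[0.351, -0.108, 0], [0.036, -0.055, 0.147]]
  ]
}}

```text
clock: 6.6
position: [477.5, -452.2, 85.3]
ee_rot: [-0.449, 0.826, 0.163, 0.3]
contact_force: [-0.5, -0.3, -2.5]
gripper_width: 85.5
grasp_force: 0.0
```

```bash
python3 - <<'E'
from mv import *
st()
p,Rt=grasp(100);to(p,Rt)
p,Rt=grasp(0);to(p,Rt)
im,d=arm.get_image('top');cv2.imwrite('pics/top1.png',im)
r=proj('top',np.array([p,RO]));print(r)
cv2.imwrite('pics/g1.png',cv2.resize(im[160:320,320:520],(750,600),interpolation=2))
E
```

```text
6.6 [ 477.47  -452.17    85.314] [-0.849  0.715  0.266 -0.678 -1.394  0.492] [-0.519 -0.259 -2.514] 85.53842658016599 0.0
shift [-0.003 -0.006 -0.004] turn [ 0.001 -0.001  0.   ] | dist mm 2.0607323270273974 deg 0.19218659609098201
shift [-0.003 -0.007  0.396] turn [ 0.001 -0.001  0.   ] | dist mm 98.89899662576865 deg 0.19218659609098201
[[420.486 239.925]
 [415.474 237.972]]
```

View pics/g1.png

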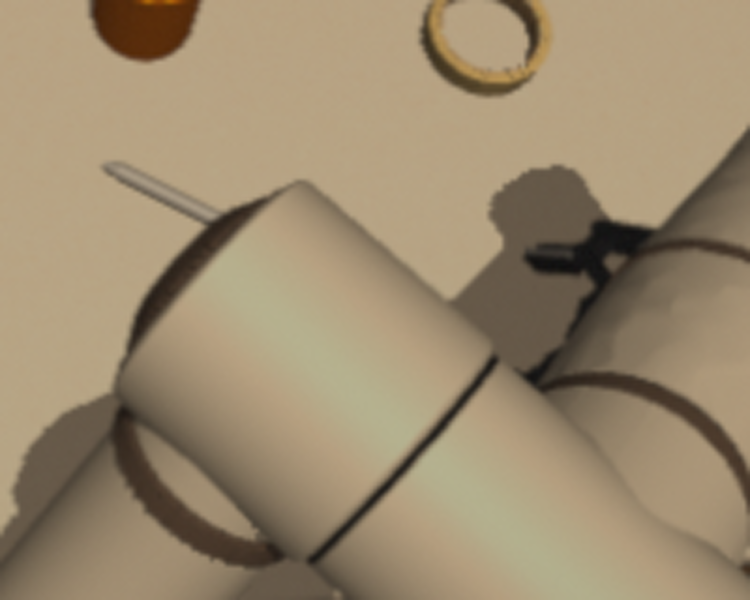

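Request:
{"name": "arm_command", "arguments": {
  "rows": [
    [[-0.003, -0.007, 0.15], [0, 0, 0]],
    [[-0.003, -0.007, 0.28], [0, 0, 0]],
    [[-0.003, -0.007, 0.36], [0, 0, 0]],
    [[-0.003, -0.007, 0.4], [0, 0, 0]],
    [[-0.003, -0.007, 0.4], [0, 0, 0]]
  ]
}}

```text
clock: 7.15
position: [516.1, -395.3, 11.9]
ee_rot: [-0.453, 0.824, 0.163, 0.299]
contact_force: [0.1, 0.8, -0.4]
gripper_width: 85.3
grasp_force: 0.0
```

```bash
python3 - <<'E'
from mv import *
st()
p,Rt=grasp(0);to(p,Rt)
E
```

```text
7.15 [ 516.054 -395.321   11.886] [-0.759  0.771  0.173 -0.73  -1.232  0.537] [ 0.11   0.765 -0.409] 85.29000981046784 0.0
shift [ 0.019 -0.001 -0.006] turn [ 0.002 -0.001  0.003] | dist mm 4.990734221315883 deg 0.6418461026287509
```

Request:
{"name": "arm_command", "arguments": {
  "rows": [
    [[0.02, -0.001, 0], [0, 0, 0.003]],
    [[0.02, -0.001, 0], [0, 0, 0.003]]
  ]
}}

```text
clock: 7.35
position: [513.6, -401.8, 9.7]
ee_rot: [-0.448, 0.827, 0.162, 0.299]
contact_force: [-0.6, 0.0, 0.6]
gripper_width: 85.4
grasp_force: 0.0
```

Request:
{"name": "arm_command", "arguments": {
  "rows": [
    [[0, 0, 0], [0, 0, 0]],
    [[0, 0, 0], [0, 0, 0]],
    [[0, 0, 0], [0, 0, 0]],
    [[0, 0, 0], [0, 0, 0]],
    [[0, 0, 0], [0, 0, 0]]
  ],
  "grip": 0
}}

```text
clock: 7.85
position: [513.9, -400.9, 9.3]
ee_rot: [-0.448, 0.827, 0.163, 0.299]
contact_force: [0.3, -0.0, -0.9]
gripper_width: 24.2
grasp_force: 60.7
```

```bash
python3 - <<'E'
from mv import *
st()
p,Rt=grasp(0);to(p,Rt)
E
```

```text
7.85 [ 513.916 -400.899    9.312] [-0.767  0.777  0.178 -0.729 -1.232  0.533] [ 0.342 -0.028 -0.907] 24.19823495943341 60.67515850067139
shift [-0.006  0.004  0.001] turn [ 0.    -0.001 -0.   ] | dist mm 1.7169752041652417 deg 0.2476663869877867
```

```bash
cat >> mv.py <<'E'
def ins(tipgap,dx=0,dz=0,dyaw=0,deg=40,off=(0,-14.5,3.3)):
    """TCP target with rod tip tipgap mm before right cheek's face (negative = in)"""
    o=np.array([-36+dx,-95-206-tipgap,72+dz])+axes(dyaw)@np.array(off)
    return rackpt(o),gripR(deg,YAW+dyaw)
E
python3 - <<'E'
from mv import *
p,Rt=ins(40);print(p);to(p,Rt)
s=arm.read_state();print(R.from_quat(s['ee_rot']).as_matrix())
E
```

```text
[ 438.051 -313.899   75.3  ]
shift [-0.265  0.445 -0.122] turn [-0.055 -0.001 -0.066] | dist mm 132.96214177925498 deg 15.472766957789764
[[-0.42  -0.838  0.348]
 [-0.644  0.546  0.537]
 [-0.64   0.002 -0.769]]
```

Request:
{"name": "arm_command", "arguments": {
  "rows": [
    [[-0.04, 0, -0.05], [0, 0, 0]],
    [[-0.1, 0, -0.12], [0, 0, 0]],
    [[-0.18, 0, -0.22], [0, 0, 0]],
    [[-0.21, 0, -0.25], [0, 0, 0]],
    [[-0.21, 0, -0.25], [0, 0, 0]]
  ]
}}

```text
clock: 8.35
position: [515.4, -401.1, 94.4]
ee_rot: [-0.449, 0.826, 0.16, 0.3]
contact_force: [0.8, -0.1, -0.3]
gripper_width: 24.4
grasp_force: 60.7
```

```bash
python3 - <<'E'
from mv import *
st()
p,Rt=ins(40);to(p,Rt)
E
```

```text
8.35 [ 515.37  -401.146   94.366] [-0.762  0.672  0.213 -0.704 -1.331  0.438] [ 0.777 -0.089 -0.295] 24.396748827000923 60.736470222473145
shift [-0.048  0.45   0.136] turn [-0.056 -0.002 -0.065] | dist mm 118.12649280520114 deg 15.450510449442577
```

Request:
{"name": "arm_command", "arguments": {
  "rows": [
    [[-0.01, 0.09, 0.01], [-0.011, 0, -0.013]],
    [[-0.02, 0.2, 0.03], [-0.022, 0, -0.026]],
    [[-0.03, 0.31, 0.07], [-0.034, 0, -0.039]],
    [[-0.04, 0.4, 0.11], [-0.045, -0.001, -0.052]],
    [[-0.048, 0.45, 0.136], [-0.056, -0.002, -0.065]]
  ]
}}

```text
clock: 8.85
position: [434.8, -310.8, 71.2]
ee_rot: [-0.554, 0.758, 0.208, 0.276]
contact_force: [0.2, 0.1, -0.9]
gripper_width: 24.1
grasp_force: 60.7
```

Request:
{"name": "arm_command", "arguments": {
  "rows": [
    [[0, 0, 0], [0, 0, 0]],
    [[0, 0, 0], [0, 0, 0]]
  ]
}}

```text
clock: 9.05
position: [436.9, -313.0, 71.9]
ee_rot: [-0.553, 0.759, 0.206, 0.276]
contact_force: [0.1, -0.7, -0.8]
gripper_width: 24.6
grasp_force: 60.7
```

```bash
python3 - <<'E'
from mv import *
from ov import overlay
st()
p,Rt=ins(40);to(p,Rt)
out=[]
for n in('scene','top'):
    im,d=arm.get_image(n);cv2.imwrite(f'pics/{n}2.png',im);np.save(n+'2.npy',d)
    s=arm.read_state();Rc=R.from_quat(s['ee_rot']).as_matrix()
    t=np.radians(40);A=np.c_[-Rc[:,1],-np.cos(t)*Rc[:,0]+np.sin(t)*Rc[:,2],-np.sin(t)*Rc[:,0]-np.cos(t)*Rc[:,2]]
    o=s['position']-A@[0,-14.5,3.3]; tip=o+A[:,1]*206
    h=rackpt([-36,-95,72]); q=proj(n,np.array([o,tip,h])); print(n,q,'tip',tip,'hole',h)
    big=cv2.resize(im,None,fx=4,fy=4,interpolation=2)
    for u in q: cv2.circle(big,tuple(int(round(v)) for v in u*4+1.5),4,(255,0,0),1)
    c=(q[1]*4).astype(int); y0=max(c[1]-250,0);x0=max(c[0]-200,0); out.append(big[y0:y0+500,x0:x0+400]); print('crop',x0,y0)
cv2.imwrite('pics/i1.png',np.hstack(out))
E
```

```text
9.05 [ 436.92 -312.95   71.86] [-0.71  0.61 -0.01 -0.65 -1.34  0.69] [ 0.06 -0.68 -0.8 ] 24.576611239867365 60.70525288581848
shift [-0.01 -0.01 -0.01] turn [ 0.  0. -0.] | dist mm 3.7460963089286063 deg 0.46415348533399253
scene [[395.34 157.8 ]
 [362.87 200.43]
 [355.19 209.42]] tip [ 504.03 -103.27   69.61] hole [516.77 -65.58  72.  ]
crop 1251 551
top [[391.72 263.46]
 [312.04 244.85]
 [296.85 240.79]] tip [ 504.05 -103.41   69.76] hole [516.77 -65.58  72.  ]
crop 1048 729
```

View pics/i1.png

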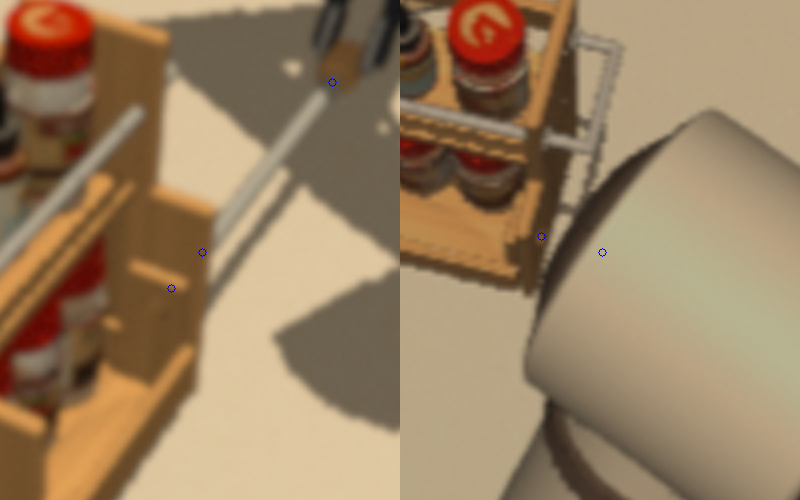

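Scene shows the tray home and the rod running along the predicted axis, with its tip hidden behind the right cheek near (202,252). In the top view the wrist covers the rod. I check rod offset and arm clearance numerically.

```bash
python3 - <<'E'
from mv import *
im=cv2.imread('pics/scene2.png');g=im.astype(float)
o=np.array([395.34,157.8]);t=np.array([362.87,200.43]);d=t-o;L=np.linalg.norm(d);d/=L;n=np.array([-d[1],d[0]])
sat=cv2.cvtColor(im,cv2.COLOR_BGR2HSV)[...,1].astype(np.float32);w=np.arange(-8,8.1,.5)
for lo in range(4,36,4):
    a=np.arange(lo,lo+4,.5);pts=(o+a[:,None,None]*d+w[None,:,None]*n).astype(np.float32)
    pr=cv2.remap(sat,pts[...,0],pts[...,1],1).mean(0); k=np.clip(pr[[0,-1]].mean()-pr-20,0,None); 
    print(lo,'centre',(k*w).sum()/k.sum(),'min at',w[pr.argmin()],pr[::4].astype(int))
print('mm/px ~', 206/L, 'n',n)
D=np.load('top2.npy');Q=cloud('top',D);A=axes(YAW)
Lq=(Q-P0)@A; m=(D>0)&(Lq[...,2]>100)&(Lq[...,1]<-100)&(Lq[...,1]>-500)
m&=~((Lq[...,2]<260)&(Lq[...,1]>-135)&(Lq[...,0]>-30))
P=Lq[m]
for z0 in range(100,700,50):
    k=(P[:,2]>=z0)&(P[:,2]<z0+50)
    if k.sum()>20: print(z0,k.sum(),'x',np.percentile(P[k,0],[1,99]),'y',np.percentile(P[k,1],[1,99]))
E
```

```text
4 centre -0.19245759653554673 min at -0.5 [69 69 67 55 50 56 69 71 72]
8 centre -0.3635402841272182 min at 0.0 [71 70 68 53 50 56 69 72 70]
12 centre -0.24312322152280763 min at 0.0 [70 71 69 54 50 55 68 71 71]
16 centre -0.39477143274426757 min at 0.0 [71 70 68 54 50 54 69 71 70]
20 centre -0.06971316465972129 min at 0.0 [70 70 68 55 50 56 68 70 71]
24 centre -0.09082106893880712 min at 0.0 [70 70 71 60 51 60 71 72 72]
28 centre -0.08168252482712006 min at 0.0 [71 72 71 61 50 60 72 71 71]
32 centre 0.20976753914186685 min at 0.0 [71 71 71 62 50 60 72 72 71]
mm/px ~ 3.844181656442727 n [-0.796 -0.606]
100 207 x [-26.548 289.466] y [-396.586 -166.068]
300 85 x [-49.049 -25.246] y [-499.778 -487.535]
350 776 x [-403.286   97.088] y [-499.62  -101.208]
400 2521 x [-391.171  114.737] y [-488.084 -114.821]
450 3924 x [-360.674  198.297] y [-491.568 -108.461]
500 6955 x [-326.722  196.778] y [-490.769 -105.089]
550 7930 x [-294.694  197.619] y [-486.078 -105.137]
600 10492 x [-312.141  197.485] y [-484.962 -104.999]
650 21247 x [-299.798  196.123] y [-479.163 -109.669]
```

```bash
python3 - <<'E'
from mv import *
for g in(15,-4): to(*ins(g))
E
```

```text
shift [-0.084 -0.004  0.055] turn [ 0.001  0.001 -0.002] | dist mm 25.124935229714968 deg 0.39985623181844326
shift [-0.142 -0.004  0.104] turn [ 0.001  0.001 -0.002] | dist mm 44.036684892282956 deg 0.39985623181844326
```

Request:
{"name": "arm_command", "arguments": {
  "rows": [
    [[-0.04, -0.004, 0.015], [0.001, 0.001, -0.002]],
    [[-0.07, -0.004, 0.04], [0.001, 0.001, -0.002]],
    [[-0.084, -0.004, 0.055], [0.001, 0.001, -0.002]],
    [[-0.084, -0.004, 0.055], [0.001, 0.001, -0.002]]
  ]
}}

```text
clock: 9.55
position: [445.5, -288.4, 75.7]
ee_rot: [-0.556, 0.757, 0.203, 0.276]
contact_force: [-0.1, -1.1, -1.5]
gripper_width: 24.4
grasp_force: 60.7
```

```bash
cat >> mv.py <<'E'
def where(deg=40):
    s=arm.read_state();Rc=R.from_quat(s['ee_rot']).as_matrix();t=np.radians(deg)
    A=np.c_[-Rc[:,1],-np.cos(t)*Rc[:,0]+np.sin(t)*Rc[:,2],-np.sin(t)*Rc[:,0]-np.cos(t)*Rc[:,2]]
    o=s['position']-A@[0,-14.5,3.3]; B=axes(YAW).T
    print('rod origin local',B@(o-P0),'tip',B@(o+206*A[:,1]-P0),'F rack axes',B@s['contact_force'],'clock',s['clock'])
E
python3 - <<'E'
from mv import *
where()
for g in(-5,-20): to(*ins(g))
E
```

```text
rod origin local [ -36.654 -314.434   72.38 ] tip [ -37.36  -108.435   72.628] F rack axes [ 0.219 -1.081 -1.512] clock 9.55
shift [-0.055 -0.003  0.049] turn [0.001 0.    0.001] | dist mm 18.45147076556651 deg 0.2088494475706702
shift [-0.101 -0.003  0.087] turn [0.001 0.    0.001] | dist mm 33.44541402229878 deg 0.2088494475706702
```

Request:
{"name": "arm_command", "arguments": {
  "rows": [
    [[-0.02, -0.003, 0.018], [0.001, 0, 0.001]],
    [[-0.038, -0.004, 0.034], [0.001, 0, 0.001]],
    [[-0.055, -0.004, 0.049], [0.001, 0, 0.001]],
    [[-0.055, -0.004, 0.049], [0.001, 0, 0.001]]
  ]
}}

```text
clock: 9.95
position: [451.9, -271.4, 74.9]
ee_rot: [-0.554, 0.758, 0.202, 0.277]
contact_force: [-0.4, -1.0, -0.9]
gripper_width: 24.2
grasp_force: 60.7
```

```bash
python3 - <<'E'
from mv import *
where()
for g in(-20,-40): to(*ins(g))
E
```

```text
rod origin local [ -35.655 -296.278   71.664] tip [-35.38  -90.279  71.937] F rack axes [-0.112 -1.033 -0.886] clock 9.95
shift [-0.048  0.001  0.038] turn [-0.  0. -0.] | dist mm 15.290374995568188 deg 0.11066725522968388
shift [-0.109  0.001  0.09 ] turn [-0.  0. -0.] | dist mm 35.28608259220915 deg 0.11066725522968388
```

Request:
{"name": "arm_command", "arguments": {
  "rows": [
    [[-0.024, 0.0, 0.019], [0, 0, 0]],
    [[-0.048, 0.001, 0.038], [0, 0, 0]],
    [[-0.062, 0.001, 0.05], [0, 0, 0]],
    [[-0.062, 0.001, 0.05], [0, 0, 0]]
  ]
}}

```text
clock: 10.35
position: [457.7, -252.4, 75.4]
ee_rot: [-0.555, 0.758, 0.202, 0.277]
contact_force: [0.5, -0.8, -0.6]
gripper_width: 24.3
grasp_force: 60.7
```

```bash
python3 - <<'E'
from mv import *
where()
for g in(-60,-100): to(*ins(g))
E
```

```text
rod origin local [ -35.86  -276.414   72.163] tip [-35.597 -70.414  72.405] F rack axes [ 0.766 -0.604 -0.611] clock 10.35
shift [-0.108  0.001  0.092] turn [-0.  0. -0.] | dist mm 35.41837585434033 deg 0.10532623798981568
shift [-0.23   0.001  0.195] turn [-0.  0. -0.] | dist mm 75.41811053626478 deg 0.10532623798981568
```

Request:
{"name": "arm_command", "arguments": {
  "rows": [
    [[-0.046, 0.0, 0.039], [0, 0, 0]],
    [[-0.092, 0.0, 0.078], [0, 0, 0]],
    [[-0.138, 0.001, 0.117], [0, 0, 0]],
    [[-0.184, 0.001, 0.156], [0, 0, 0]],
    [[-0.23, 0.001, 0.195], [0, 0, 0]]
  ]
}}

```text
clock: 10.85
position: [480.6, -179.7, 75.1]
ee_rot: [-0.554, 0.758, 0.202, 0.277]
contact_force: [-0.2, 0.5, -0.6]
gripper_width: 24.5
grasp_force: 60.7
```

```bash
python3 - <<'E'
from mv import *
where()
for g in(-145,-160): to(*ins(g))
im,d=arm.get_image('scene');cv2.imwrite('pics/scene3.png',im)
b=cv2.resize(im[130:300,250:420],(600,600),interpolation=2);cv2.imwrite('pics/i2.png',b)
E
```

```text
rod origin local [ -35.962 -200.227   71.81 ] tip [-35.641   5.773  72.023] F rack axes [-0.349  0.375 -0.629] clock 10.85
shift [-0.136  0.     0.113] turn [-0.  0. -0.] | dist mm 44.23097018309834 deg 0.11407495145735304
shift [-0.182  0.     0.152] turn [-0.  0. -0.] | dist mm 59.23084995362244 deg 0.11407495145735304
```

View pics/i2.png

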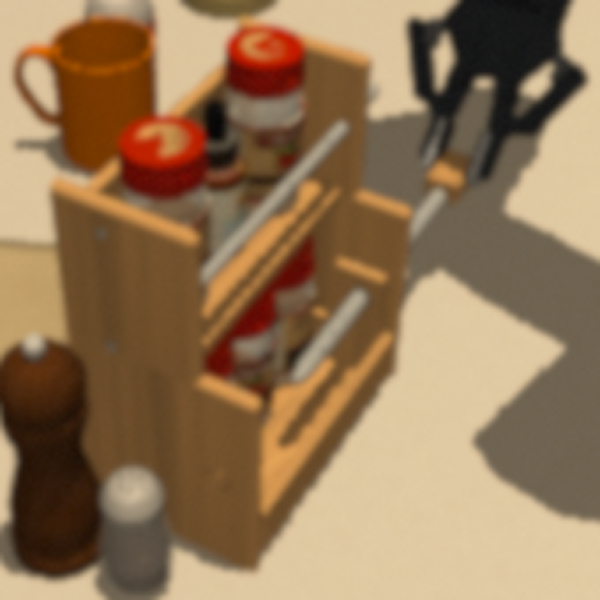

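The rod is through the right-hand holes, with its tip showing inside the tray at crop (295,378). The tray is home. Continuing.

Request:
{"name": "arm_command", "arguments": {
  "rows": [
    [[-0.04, 0.0, 0.033], [0, 0, 0]],
    [[-0.08, 0.0, 0.066], [0, 0, 0]],
    [[-0.12, 0.0, 0.1], [0, 0, 0]],
    [[-0.16, 0.0, 0.133], [0, 0, 0]],
    [[-0.19, 0.0, 0.159], [0, 0, 0]]
  ]
}}

```text
clock: 11.4
position: [499.4, -121.0, 75.2]
ee_rot: [-0.554, 0.758, 0.202, 0.277]
contact_force: [0.5, 0.6, -1.2]
gripper_width: 24.2
grasp_force: 60.7
```

```bash
python3 - <<'E'
from mv import *
where()
for g in(-180,-195,-206): to(*ins(g))
E
```

```text
rod origin local [ -35.787 -138.623   71.935] tip [-35.448  67.377  72.16 ] F rack axes [ 0.279  0.701 -1.178] clock 11.4
shift [-0.054  0.001  0.045] turn [-0.  0. -0.] | dist mm 17.627649138256736 deg 0.11931370715715876
shift [-0.1    0.001  0.084] turn [-0.  0. -0.] | dist mm 32.62711005243824 deg 0.11931370715715876
shift [-0.134  0.001  0.112] turn [-0.  0. -0.] | dist mm 43.62695032061837 deg 0.11931370715715876
```

Request:
{"name": "arm_command", "arguments": {
  "rows": [
    [[-0.02, 0.0, 0.017], [0, 0, 0]],
    [[-0.04, 0.0, 0.034], [0, 0, 0]],
    [[-0.06, 0.0, 0.05], [0, 0, 0]],
    [[-0.08, 0.0, 0.067], [0, 0, 0]],
    [[-0.1, 0.0, 0.084], [0, 0, 0]]
  ]
}}

```text
clock: 11.9
position: [509.2, -90.9, 75.1]
ee_rot: [-0.554, 0.759, 0.202, 0.277]
contact_force: [-0.1, 0.1, -0.3]
gripper_width: 24.2
grasp_force: 60.7
```

```bash
python3 - <<'E'
from mv import *
where()
for g in(-203,-208): to(*ins(g))
E
```

```text
rod origin local [ -35.575 -106.911   71.852] tip [-35.071  99.088  72.043] F rack axes [-0.113  0.107 -0.324] clock 11.9
shift [-0.028  0.002  0.022] turn [-0.001  0.    -0.   ] | dist mm 8.923862073454218 deg 0.15431032612875503
shift [-0.043  0.002  0.035] turn [-0.001  0.    -0.   ] | dist mm 13.920315911650038 deg 0.15431032612875503
```

Request:
{"name": "arm_command", "arguments": {
  "rows": [
    [[-0.014, 0.001, 0.011], [0, 0, 0]],
    [[-0.025, 0.001, 0.02], [0, 0, 0]],
    [[-0.031, 0.001, 0.025], [0, 0, 0]],
    [[-0.034, 0.001, 0.028], [0, 0, 0]]
  ]
}}

```text
clock: 12.3
position: [511.3, -83.3, 75.3]
ee_rot: [-0.555, 0.759, 0.2, 0.275]
contact_force: [-6.1, -11.2, 4.7]
gripper_width: 24.6
grasp_force: 62.0
```

```bash
python3 - <<'E'
from mv import *
where()
E
```

```text
rod origin local [-35.873 -99.081  71.951] tip [-35.754 106.917  71.114] F rack axes [ -2.42  -12.498   4.737] clock 12.3
```

Request:
{"name": "arm_command", "arguments": {
  "rows": [
    [[-0.004, 0.0, 0.003], [0, 0, 0]],
    [[-0.006, 0.0, 0.005], [0, 0, 0]],
    [[-0.006, 0.0, 0.005], [0, 0, 0]]
  ]
}}

```text
clock: 12.6
position: [511.3, -83.3, 75.3]
ee_rot: [-0.556, 0.759, 0.199, 0.274]
contact_force: [-8.4, -14.3, 5.6]
gripper_width: 24.3
grasp_force: 62.5
```

```bash
python3 - <<'E'
from mv import *
where()
out=[]
for n in('scene','top'):
    im,d=arm.get_image(n);cv2.imwrite(f'pics/{n}4.png',im);np.save(n+'4.npy',d)
    big=cv2.resize(im,None,fx=5,fy=5,interpolation=2)
    pts=np.array([rackpt([-36,y,72]) for y in(-95,95,106,111)]); q=proj(n,pts);print(n,q)
    c=(q[1 if n=='scene' else 0]*5).astype(int); out.append(big[c[1]-250:c[1]+250,c[0]-200:c[0]+200])
cv2.imwrite('pics/i3.png',np.hstack(out))
E
```

```text
rod origin local [-35.868 -99.031  71.941] tip [-35.694 106.964  70.616] F rack axes [ -3.719 -16.132   5.574] clock 12.6
scene [[355.187 209.415]
 [311.926 266.552]
 [308.95  270.485]
 [307.577 272.3  ]]
top [[296.852 240.787]
 [225.686 224.064]
 [221.653 223.109]
 [219.823 222.676]]
```

View pics/i3.png

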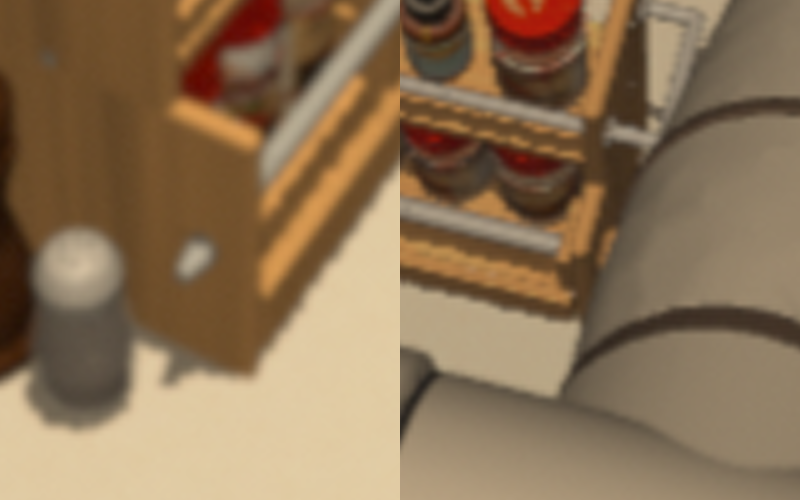

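Seated: the tip protrudes to about crop (181,279), matching the predicted full-depth point (178,279), and the axial stop is firm. Relieve the force, release, and retreat along the tool axis.

Request:
{"name": "arm_command", "arguments": {
  "rows": [
    [[0.005, 0, -0.004], [0, 0, 0]],
    [[0.008, 0, -0.006], [0, 0, 0]]
  ]
}}

```text
clock: 12.9
position: [511.2, -83.4, 75.3]
ee_rot: [-0.555, 0.759, 0.201, 0.276]
contact_force: [-3.1, -5.7, 1.5]
gripper_width: 24.5
grasp_force: 61.5
```

Request:
{"name": "arm_command", "arguments": {
  "rows": [
    [[0, 0, 0], [0, 0, 0]],
    [[0, 0, 0], [0, 0, 0]],
    [[0, 0, 0], [0, 0, 0]],
    [[0, 0, 0], [0, 0, 0]]
  ],
  "grip": 0.7
}}

```text
clock: 13.3
position: [512.1, -80.8, 75.1]
ee_rot: [-0.554, 0.758, 0.202, 0.277]
contact_force: [0.2, 0.6, -0.5]
gripper_width: 60.1
grasp_force: 0.0
```

Request:
{"name": "arm_command", "arguments": {
  "rows": [
    [[0, 0, -0.03], [0, 0, 0]],
    [[0, 0, -0.1], [0, 0, 0]],
    [[0, 0, -0.22], [0, 0, 0]],
    [[0, 0, -0.36], [0, 0, 0]],
    [[0, 0, -0.5], [0, 0, 0]]
  ]
}}

```text
clock: 13.8
position: [486.9, -158.5, 172.1]
ee_rot: [-0.554, 0.759, 0.202, 0.276]
contact_force: [0.7, -0.5, -0.7]
gripper_width: 59.7
grasp_force: 0.0
```

```bash
python3 - <<'E'
from mv import *
st()
out=[]
for n in('scene','top'):
    im,d=arm.get_image(n)
    big=cv2.resize(im,None,fx=4,fy=4,interpolation=2)
    q=proj(n,rackpt([-36,0 if n=='scene' else -95,72]))[0]
    c=(q*4).astype(int); out.append(big[c[1]-280:c[1]+280,c[0]-200:c[0]+200])
cv2.imwrite('pics/i4.png',np.hstack(out))
E
```

```text
13.8 [ 486.885 -158.478  172.115] [-0.451  0.375 -0.098 -0.722 -1.3    0.417] [ 0.693 -0.515 -0.656] 59.66003140338071 0.0
```

View pics/i4.png

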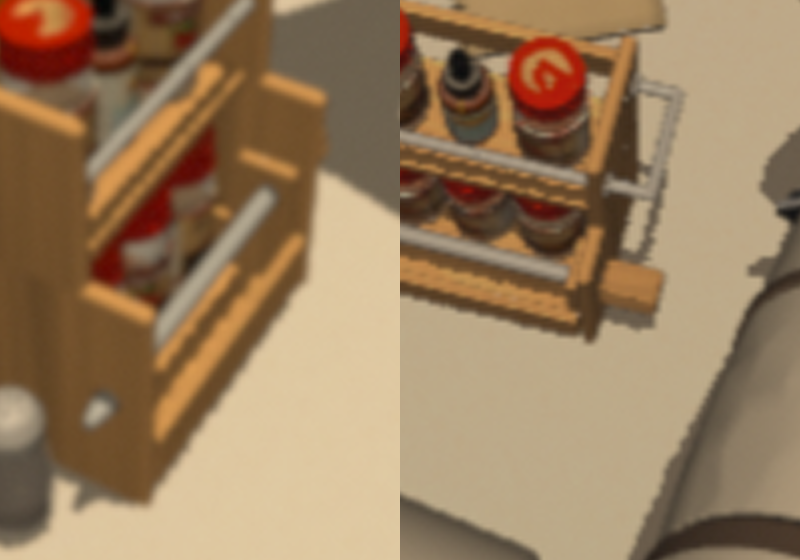

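The grip sits against the right cheek, the tip protrudes on the left, the tray is home, and the gripper is clear.

Request:
{"name": "arm_command", "arguments": {
  "rows": [
    [[0, 0, -0.03], [0, 0, 0]],
    [[0, 0, -0.03], [0, 0, 0]]
  ]
}}

```text
clock: 14.1
position: [485.8, -162.4, 176.7]
ee_rot: [-0.554, 0.759, 0.202, 0.277]
contact_force: [-0.4, 0.5, -0.2]
gripper_width: 59.9
grasp_force: 0.0
```

```bash
python3 -c "
from bench import arm
print(arm.job_done())"
```

```text
the job is handed in; nothing more can be done
None
```

The job is handed in at about 14 s: the tray is home, the rod is through all four holes with its grip against the right-hand cheek and released, and the arm never went near the mill, shaker or mug.

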